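Knock the locking pin of a plaster mould home

TASK

One of the three sprung locking pins on top of the plaster mould still stands proud. Pick up the mallet and strike that pin down briskly with it, rather than slowly squeezing it, until it snaps fully home like the other two, without hitting the plaster or touching the pins with the gripper. Then gently stand the mallet back upright on the middle of its rubber pad, let go, and leave everything else where it is.

Things in the scene. Friction and masses are not known exactly. Their poses are not given: they have to be found in the camera images.
- mould: two-part white plaster casting mould on a plywood board, fixed to the bench. Board 220 x 200 x 18; plaster 190 (x) x 170 (y), its top 88 above the bench. Origin: centre of the underside, z up. Three locking pins stand on its top, around a flat grey pour-hole mark.
- socket_a: dark steel socket (38 across, 10 high) around the pin that stands proud, on the mould's plaster top; origin: centre of its underside, 88 above the bench. Which of the three places on the mould it has varies.
- socket_b: the same for the first of the two pins that are already home.
- socket_c: the same for the second of the two pins that are already home.
- proud_pin (a joint): travel (m) of the proud pin: 0 fully up, 0.030 fully home. Vertical steel pin 16 across with a round flat head 30 across, 9 thick. A spring catch pushes it up (4 to 6 N) until it is about 15 mm down, then snaps it home and keeps it there; released earlier, it springs up again.
- home_pin_1 (a joint): the same for the pin in socket_b; it starts at 0.030 (home).
- home_pin_2 (a joint): the same for the pin in socket_c; it starts at 0.030 (home).
- proud_pin_top (a point): centre of the top face of the proud pin's head; 137 above the bench when up, 107 when home (then 19 above the plaster and 9 above the socket).
- mallet: wooden mallet, 0.33 kg, standing on one round face of its head. Head: upright cylinder 72 across, 90 high. Handle: level flat-sided bar 22 wide, 24 high, running along the mallet's -x out to 195 from the head's axis, its centre line 45 above the standing face. Origin: centre of the standing face, which is also the striking face; z up the head. Centre of mass 20 from the axis.
- mallet_grip (a point): point on the handle's centre line, 65 from the head's axis (29 from the head's side) and 45 above the standing face; grip across the 22 width here.
- pad: black rubber pad, 150 x 150 x 6, fixed to the bench, where the mallet stands. Origin: centre of its underside.
- tower: bystander: white plaster model of a square tower, 74 x 74 x 148; origin at the centre of its underside.
- bowl: bystander: white ceramic bowl, 90 across, 45 high; origin at the centre of its underside.
- spatula: bystander: wooden-handled spatula lying flat, 190 long (along its x); origin at the tool's underside.
- brush_pot: bystander: terracotta pot 76 across, 90 high, with tools sticking out to 220; origin at the centre of its underside.
- tiles: bystander: stack of three plaster tiles, 115 x 90 x 42; origin at the centre of its underside.
- finial: bystander: turned plaster finial, 72 across, 90 high; origin at the centre of its underside.
- release_jar: bystander: brown jar, 72 across, 100 high; origin at the centre of its underside.
There are look-alikes about, which are no part of the job. What is meant by the pad is not purple, and is the larger of those in its own colour.

How it is judged:
On the way, in this order (a step that is already met when the one before it is completed fails the run):
1. the proud pin is struck: the mallet touches it (over 1 N) while the pin moves down faster than 40 mm/s (velocity of joint proud_pin above 0.04 m/s and contact force between mallet and socket_a above 1 N).
2. the pin is home (joint above 0.027 m) (value of joint proud_pin above 0.027 m), for 0.2 s.
At the end, for the whole second after the job is handed in: all three pins home (joints above 0.027 m); the mallet released, at rest and upright (within 0.12 rad) on the pad, on the face it stood on, its head's axis within 50 mm of the pad's centre (value of joint each of proud_pin, home_pin_1, home_pin_2 above 0.027 m and angle between mallet's own z axis and vertical below 0.12 rad and horizontal distance between mallet and pad below 0.05 m and z of mallet in the frame of pad between 0.002 and 0.011 m and linear speed of mallet below 0.02 m/s); the robot touches nothing.
It fails at once if the mallet hits the mould itself, plaster or board (over 4 N) (contact force between mallet and mould above 4 N).
It fails at once if the gripper or arm touches a pin or its socket (over 2 N) (contact force between any of the fingers, the arm and socket_a above 2 N or contact force between any of the fingers, the arm and socket_b above 2 N or contact force between any of the fingers, the arm and socket_c above 2 N).
It fails at once if the mallet is dropped onto its pad or the bench (faster than 0.5 m/s with its standing face less than 20 mm above the bench) (height (world z) of mallet below 0.02 m and linear speed of mallet above 0.5 m/s).
It fails at once if a bystander is moved by more than 30 mm (distance of any of tower, bowl, spatula, brush_pot, tiles, finial, release_jar from where it was at the start of the episode above 0.03 m).
It also fails if it takes over 45 s, if anything falls off the work surface, if the arm or the gripper's body presses on something with over 40 N, if the wrist force passes 120 N, or if a joint passes its speed limit or range.

ROBOT

A 6-joint arm with a two-finger parallel gripper is mounted at the origin on the work surface. World frame = base frame: x ahead of the robot, y to its left, z up, the work surface at z = 0. Lengths are in m, angles in rad, forces in N, time in s.
With the tool pointing down it reaches from about 0.3 to 0.85 m from the base axis. Payload 5.4 kg.
Tool frame: the origin (TCP) lies where the fingers leave the gripper's body, on its centre line; the fingertips stand 73 mm ahead of it and the grasp point (between the pads) lies 54 mm ahead of it; y points along the fingers, z is the direction in which the jaws open and shut, and the axes are right-handed (so a half turn about y gives the same grasp; the last joint's range is limited). The gripper opens to 85 mm and grips with 20 to 120 N. Pads are 22 mm wide; open, the fingers measure 114 mm over their backs; the gripper's body (76 mm by 85 mm) begins 54 mm behind the grasp point. The pads swing forward as they close: fully open they stand 13 mm farther back than shut.
Start: joints at [1.064, 0.158, 1.597, -0, 1.386, -0.21], TCP at [0.168, 0.55, 0.304] pointing down, gripper open.
Joint ranges: [-2.91, 2.91], [-0.94, 2.29], [0.18, 2.7], [-1.29, 4.43], [0.17, 2.64], [-3, 3]. Speed limits (rad/s): [2.57, 2.57, 3.14, 3.14, 3.14, 3.14].

INTERFACE

Orientations are given as a 3x3 rotation matrix whose columns are the frame's x, y, z axes.
In Python, from rig import telemetry, imaging, job gives the robot as it stands.
- The arm moves only by the tool apply_moves, never from a script. Its argument "commands" is a list of rows, each an object of numbers: "dx", "dy", "dz": the shift along the world's x, y, z normalised to -1 to 1, where 1 is 0.3 m; "ax", "ay", "az": the turn, a rotation vector about the world's x, y, z normalised to -1 to 1, where 1 is 60 degrees; "claw": the closure in counts, from 0 (fully open) to 255 (shut). In form: [{"dx": .., "dy": .., "dz": .., "ax": .., "ay": .., "az": .., "claw": ..}, ...]. A call has exactly 5 rows; each row shifts and turns the commanded pose from where the row before left it; what a row does not reach is not made up. A row lasts 1/10 s, in which the tool goes at most 50 mm and 8.59 degrees, less where a joint would pass 70% of its speed; a pose out of reach is approached as far as the arm can. A call with a number of a shift or a turn outside -1 to 1 is refused whole. A call with a gripper value outside its range is refused whole. The fingers move at their own pace and stop on an object; "force" is the grip in N (left out, the last holds). Time passes only in rows, so rows that do not move let the fingers close, or fill a call up. It gives the time, the measured TCP pose, the force and the opening at its end, in the units of the state.
- telemetry.state(): the state, without advancing time (a new reading comes with each control period).
- imaging.read_camera(name): name is "scene" or "top" or "wrist"; returns the picture (480x640x3 uint8, red, green, blue); there is no depth.
- imaging.calibration(name): a dict with "fovy" (degrees; the focal length in pixels is half the picture's height over the tangent of half this angle, whatever the lens; pixels are square), "cx", "cy" (the principal point, pixels), "dist_coeffs" ([k1, k2, p1, p2, k3] as OpenCV has them; the pictures are not rectified), "R" (3x3) and "t" (3): a world point X has camera coordinates R X + t. Camera axes: x right, y down, z forward; pixel columns grow to the right and rows downward; lengths in m; the calibration is good to about 2 mm. A picture is of the moment at which its call begins: read the wrist's pose just before it. calibration takes no time and is no camera call; for the wrist camera it gives the pose at the moment of the call.
- job.hand_in(): hands the job in, once; it reports no verdict.
Trained networks look in the newest picture that a camera, given by its name, has taken for a name from the list of things; names that differ only in an ending like _2 or _b are one class to them, and where a whole thing is asked for, a point or a joint stands for the part that bears it (a point fixed in the world has none). Each returns a list of dicts, best first, with "confidence" (0 to 1); they miss things now and then, are a little off and sometimes report something else, mostly with a low value. They report only what shows in the picture. A call takes as long as a camera call. They do not tell look-alikes from the thing itself.
- imaging.silhouettes(camera, name): "pixels" (480x640 bool, what is visible of it) and "extent" ([left, top, right, bottom] in pixels, round what is visible of it).
The state is a dict: "time": time; "joint_pos": joint angles; "joint_vel": joint speeds; "effort": joint torques, N m; "tool_pos": TCP position; "ee_rot": TCP orientation; "contact_force": force on the tool from outside, world axes, zero at the start; "torque": the same for the moment, N m; "gripper_width": opening from 0.0 (shut) to 1.0 (fully open).
Only numpy, scipy, OpenCV 4.12 (cv2) and the standard library are available. Lean on these libraries where they do the work, as an engineer would, in place of code of your own. Each camera call takes 0.05 s, during which the arm holds its last target. There are 200 camera calls.

## Working session

There is one attempt and no reset: what is moved stays moved. The work goes in short steps, Python scripts to look and compute and a tool call to move; the robot and the scene stay as the last step left them, time stands still between calls to the robot, and variables do not carry over. Pictures are saved under pics/ and viewed, about 8 in all and at most 12, crops included, and the job is handed in when it is done.

Besides the shell and the picture viewer there is one more tool, called after "Emit:" as name([rows], argument=value, ...), one row to a line, values as JSON. apply_moves: Moves the arm, as the interface text tells. Scaled input: -1 to 1 covers 0.3 m each way for a shift and 60 degrees each way for a turn. Its arguments: {"type":"object","properties":{"commands":{"type":"array","items":{"type":"object","properties":{"dx":{"type":"number","minimum":-1,"maximum":1},"dy":{"type":"number","minimum":-1,"maximum":1},"dz":{"type":"number","minimum":-1,"maximum":1},"ax":{"type":"number","minimum":-1,"maximum":1},"ay":{"type":"number","minimum":-1,"maximum":1},"az":{"type":"number","minimum":-1,"maximum":1},"claw":{"type":"number"}}}},"force":{"type":"number"}},"required":["commands"]}

```bash
mkdir -p pics
cat > h.py <<'E'
import numpy as np, cv2
from rig import telemetry, imaging, job
def K(c):
    f=240/np.tan(np.radians(c["fovy"])/2); return np.array([[f,0,c["cx"]],[0,f,c["cy"]],[0,0,1.]])
def pt(c,uv,z):
    n=cv2.undistortPoints(np.array([[uv]],float),K(c),np.array(c["dist_coeffs"],float))[0,0]
    R=np.array(c["R"]);t=np.array(c["t"]); o=-R.T@t; d=R.T@np.array([n[0],n[1],1]); return o+d*(z-o[2])/d[2]
def proj(c,X):
    R=np.array(c["R"]);return cv2.projectPoints(np.array(X,float).reshape(-1,1,3),cv2.Rodrigues(R)[0],np.array(c["t"],float),K(c),np.array(c["dist_coeffs"],float))[0][:,0]
def cen(m): v,u=np.nonzero(m); return [u.mean(),v.mean()]
def snap(n,f):
    im=imaging.read_camera(n); cv2.imwrite("pics/"+f,np.ascontiguousarray(im[:,:,::-1])); return im
E
python3 - <<'E'
from h import *
snap("scene","s1.png"); snap("top","t1.png")
c=imaging.calibration("top"); s=imaging.calibration("scene")
for n,z in [("mallet",.09),("pad",.006),("proud_pin_top",.137),("socket_a",.098),("mould",.088),("tower",.148),("bowl",.045),("brush_pot",.09),("tiles",.042),("finial",.09),("release_jar",.1),("spatula",.01)]:
    for d in imaging.silhouettes("top",n):
        m=d["pixels"]; print(n,round(d["confidence"],2),d["extent"],np.round(cen(m)),m.sum(),pt(c,cen(m),z).round(3))
print(telemetry.state())
E
```

```text
mallet 0.65 [356.1, 246.2, 406.6, 317.9] [383. 276.] 935 [ 0.463 -0.207  0.09 ]
pad 0.98 [358.5, 235.1, 410.6, 284.8] [383. 259.] 1610 [ 0.528 -0.217  0.006]
pad 0.84 [379.7, 183.5, 418.6, 222.7] [399. 202.] 1172 [ 0.714 -0.275  0.006]
pad 0.68 [385.3, 312.1, 435.0, 362.8] [410. 335.] 2244 [ 0.287 -0.298  0.006]
proud_pin_top 0.52 [225.7, 222.5, 237.1, 233.0] [230. 227.] 77 [0.605 0.253 0.137]
socket_a 0.69 [220.0, 261.7, 231.4, 275.4] [225. 267.] 129 [0.49  0.27  0.098]
socket_a 0.47 [248.5, 251.9, 264.6, 265.0] [257. 258.] 113 [0.519 0.174 0.098]
socket_a 0.45 [226.5, 224.5, 238.9, 234.8] [231. 229.] 123 [0.606 0.254 0.098]
mould 0.83 [201.7, 209.6, 277.0, 293.8] [240. 252.] 3992 [0.539 0.226 0.088]
mould 0.36 [218.7, 260.4, 230.1, 275.1] [225. 267.] 113 [0.491 0.271 0.088]
tower 0.93 [309.6, 170.6, 334.7, 208.1] [320. 189.] 761 [ 0.721 -0.016  0.148]
tower 0.67 [248.8, 249.9, 261.2, 264.3] [257. 258.] 124 [0.511 0.17  0.148]
bowl 0.67 [225.0, 176.2, 253.9, 198.8] [239. 185.] 571 [0.759 0.241 0.045]
brush_pot 0.96 [117.4, 196.9, 169.7, 241.6] [149. 227.] 762 [0.615 0.506 0.09 ]
bru
[... 902 characters left out ...]
38622759e+00, -2.10092052e-01]), 'joint_vel': array([-1.13007072e-03, -4.21526111e-05,  1.20494555e-03,  1.37016691e-03,
       -2.13743664e-03,  1.49512773e-04]), 'effort': array([-5.04679083e-04, -3.95904458e+01, -3.31641877e+01, -2.22362219e-04,
        4.15518034e-04,  1.62912210e-05]), 'tool_pos': array([0.16817913, 0.54983804, 0.30393053]), 'ee_rot': array([[ 9.56277477e-01,  2.81060492e-05,  2.92460914e-01],
       [-2.92460915e-01,  1.05811108e-05,  9.56277477e-01],
       [ 2.37826205e-05, -1.00000000e+00,  1.83383988e-05]]), 'contact_force': array([-0.11553405,  0.49916598, -0.30501087]), 'torque': array([-0.01371609,  0.0278965 , -0.0236052 ]), 'gripper_width': 0.9986560570559417}
```

View pics/t1.png

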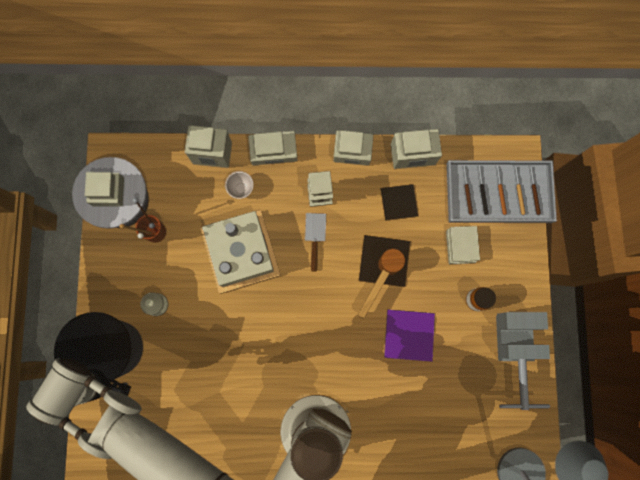

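View pics/s1.png

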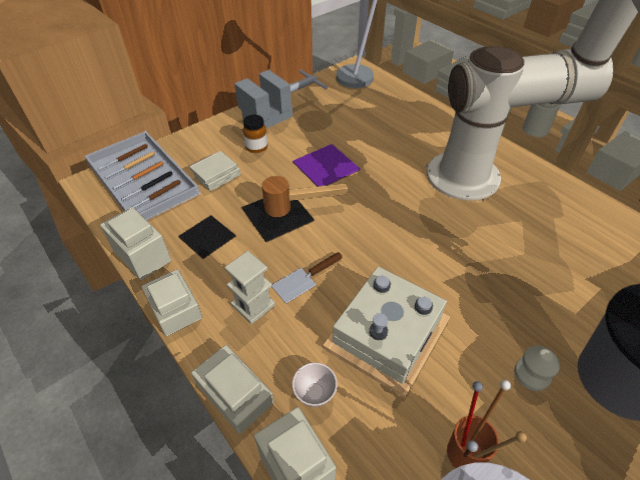

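The scene view shows the proud pin at (379,322), which is the top view's pin at about (231,229). The mallet is on the larger black pad, with its head at top-view (392,261) and the handle running to (362,314). I'll go over the mould for a closer look.

Emit:
apply_moves([
  {"dx":0.1,"dy":-0.115,"dz":0.02},
  {"dx":0.1,"dy":-0.115,"dz":0.02},
  {"dx":0.1,"dy":-0.115,"dz":0.02},
  {"dx":0.1,"dy":-0.115,"dz":0.02},
  {"dx":0.1,"dy":-0.115,"dz":0.02},
])

```text
$.commands[0]: bad value
```

Emit:
apply_moves([
  {"dx":0.1,"dy":-0.115,"dz":0.02},
  {"dx":0.1,"dy":-0.115,"dz":0.02},
  {"dx":0.1,"dy":-0.115,"dz":0.02},
  {"dx":0.1,"dy":-0.115,"dz":0.02},
  {"dx":0.0,"dy":0.0,"dz":0.0},
])

```text
$.commands[0]: bad value
```

```bash
cat > look.py <<'E'
from h import *
import sys
f=sys.argv[1]
st=telemetry.state(); c=imaging.calibration("wrist"); snap("wrist",f)
print(st["time"],st["tool_pos"].round(4),st["joint_pos"].round(3),st["gripper_width"])
for a in sys.argv[2:]:
    n,z=a.split(":"); z=float(z)
    for d in imaging.silhouettes("wrist",n):
        m=d["pixels"]; print(n,round(d["confidence"],2),np.round(d["extent"]),np.round(cen(m),1),m.sum(),pt(c,cen(m),z).round(4))
E
python3 look.py w1.png proud_pin_top:.137 socket_a:.098
```

```text
0.7 [0.1682 0.5498 0.3039] [ 1.064  0.158  1.597 -0.     1.386 -0.21 ] 0.9986560570559417
```

View pics/w1.png

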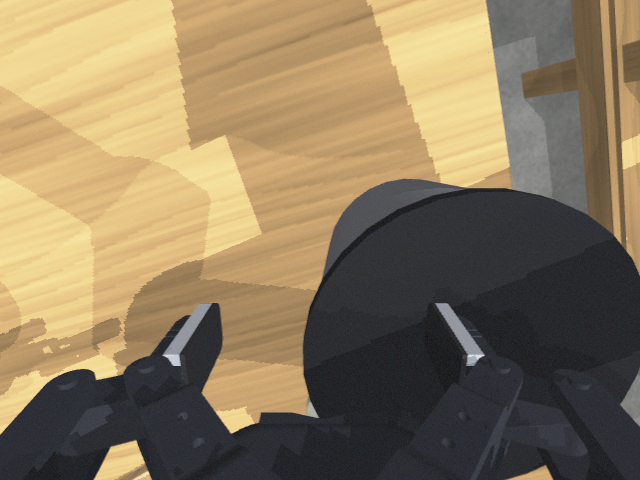

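The call was refused because every row needs all the fields. That wrist picture shows only bench and the dark stool at about (470,330), so nothing is lost. I'll send the moves again.

Emit:
apply_moves([
  {"dx":0.1,"dy":-0.115,"dz":0.02,"ax":0,"ay":0,"az":0,"claw":0},
  {"dx":0.1,"dy":-0.115,"dz":0.02,"ax":0,"ay":0,"az":0,"claw":0},
  {"dx":0.1,"dy":-0.115,"dz":0.02,"ax":0,"ay":0,"az":0,"claw":0},
  {"dx":0.1,"dy":-0.115,"dz":0.02,"ax":0,"ay":0,"az":0,"claw":0},
  {"dx":0.1,"dy":-0.115,"dz":0.02,"ax":0,"ay":0,"az":0,"claw":0},
], force=60)

```text
time: 1.35
tool_pos: [0.319, 0.3759, 0.3343]
ee_rot: [[0.956, 0.0, 0.292], [-0.292, 0.0, 0.956], [0.0, -1.0, 0.0]]
contact_force: [0.8, 0.9, 0.9]
gripper_width: 0.997
```

Emit:
apply_moves([
  {"dx":0.1,"dy":-0.115,"dz":0.02,"ax":0,"ay":0,"az":0,"claw":0},
  {"dx":0.1,"dy":-0.115,"dz":0.02,"ax":0,"ay":0,"az":0,"claw":0},
  {"dx":0.1,"dy":-0.115,"dz":0.02,"ax":0,"ay":0,"az":0,"claw":0},
  {"dx":0,"dy":0,"dz":0,"ax":0,"ay":0,"az":0,"claw":0},
  {"dx":0,"dy":0,"dz":0,"ax":0,"ay":0,"az":0,"claw":0},
])

```text
time: 1.85
tool_pos: [0.4086, 0.2733, 0.352]
ee_rot: [[0.956, -0.0, 0.295], [-0.295, 0.0, 0.956], [-0.0, -1.0, 0.0]]
contact_force: [-1.1, 0.6, -0.2]
gripper_width: 1.001
```

```bash
python3 look.py w2.png proud_pin_top:.137 socket_a:.098; python3 -c "
from h import *
c=imaging.calibration('wrist');print(pt(c,[320,240],.1),pt(c,[320,140],.1),-np.array(c['R']).T@np.array(c['t']))"
```

```text
1.85 [0.4086 0.2733 0.352 ] [ 0.343 -0.092  1.759  0.     1.475 -0.929] 1.000625970472326
proud_pin_top 0.8 [351. 373. 379. 417.] [363.8 398.1] 700 [0.5901 0.2602 0.137 ]
socket_a 0.6 [343. 363. 380. 412.] [362.5 388.5] 1450 [0.612  0.2573 0.098 ]
socket_a 0.6 [326. 269. 369. 304.] [347.3 287. ] 1092 [0.4879 0.2752 0.098 ]
socket_a 0.56 [253. 314. 287. 357.] [269.2 335. ] 1064 [0.5168 0.1812 0.098 ]
[0.43018252 0.26535448 0.1       ] [0.34198751 0.29244493 0.1       ] [0.33436205 0.29741271 0.42063587]
```

View pics/w2.png

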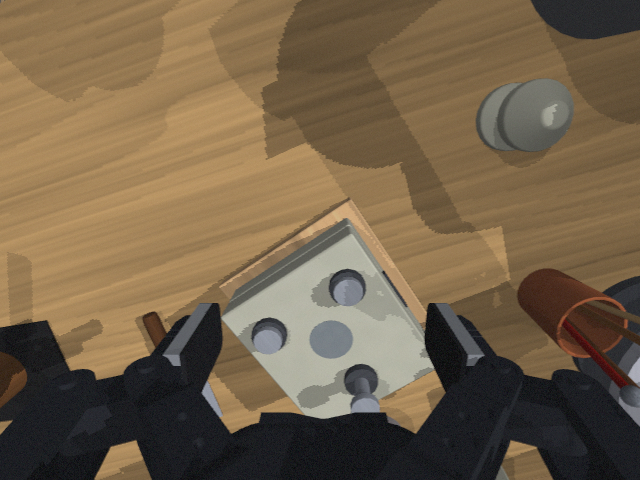

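The wrist view shows the proud pin's head at about (365,405), its socket at (362,382), and the home pins at (347,287) and (268,335). Both cameras put the proud pin near (0.604, 0.255), which is well within the mallet face's tolerance. The mallet is next.

Run:
```python
from h import *
c=imaging.calibration("top")
h=pt(c,[392,261],.096);e=pt(c,[362,314],.057);print(h,e,np.degrees(np.arctan2(*(e-h)[[1,0]])), pt(c,[385,260],.006))
cw=imaging.calibration('wrist');print(pt(cw,[362,381],.098))
```

```text
[ 0.5098992  -0.23451949  0.096     ] [ 0.35157782 -0.14466091  0.057     ] 150.42202421442676 [ 0.52536247 -0.22486526  0.006     ]
[0.60031121 0.26158902 0.098     ]
```

Emit:
apply_moves([
  {"dx":0,"dy":-0.165,"dz":0.0,"ax":0,"ay":0,"az":0,"claw":0},
  {"dx":0,"dy":-0.165,"dz":0.0,"ax":0,"ay":0,"az":0,"claw":0},
  {"dx":0,"dy":-0.165,"dz":0.0,"ax":0,"ay":0,"az":0,"claw":0},
  {"dx":0,"dy":-0.165,"dz":0.0,"ax":0,"ay":0,"az":0,"claw":0},
  {"dx":0,"dy":-0.165,"dz":0.0,"ax":0,"ay":0,"az":0,"claw":0},
])

```text
time: 2.5
tool_pos: [0.4075, 0.0259, 0.3519]
ee_rot: [[0.957, 0.001, 0.289], [-0.289, 0.0, 0.957], [0.001, -1.0, 0.0]]
contact_force: [1.2, -0.6, 0.3]
gripper_width: 0.997
```

Emit:
apply_moves([
  {"dx":0,"dy":-0.165,"dz":0.0,"ax":0,"ay":0,"az":0,"claw":0},
  {"dx":0,"dy":-0.165,"dz":0.0,"ax":0,"ay":0,"az":0,"claw":0},
  {"dx":0,"dy":-0.165,"dz":0.0,"ax":0,"ay":0,"az":0,"claw":0},
  {"dx":0,"dy":-0.165,"dz":0.0,"ax":0,"ay":0,"az":0,"claw":0},
  {"dx":0,"dy":0,"dz":0.0,"ax":0,"ay":0,"az":0,"claw":0},
])

```text
time: 3.0
tool_pos: [0.4079, -0.1752, 0.3516]
ee_rot: [[0.955, -0.001, 0.297], [-0.297, -0.001, 0.955], [-0.0, -1.0, -0.002]]
contact_force: [0.5, 1.0, -0.4]
gripper_width: 1.0
```

```bash
python3 look.py w3.png mallet:.057 pad:.006
```

```text
3.0 [ 0.4079 -0.1752  0.3516] [-0.678 -0.225  1.877 -0.002  1.489 -1.948] 1.0001996389989696
mallet 0.97 [267. 133. 351. 352.] [311.3 267.7] 7556 [ 0.4715 -0.2085  0.057 ]
pad 0.84 [253. 227. 382. 348.] [329.4 277.5] 6789 [ 0.5104 -0.1985  0.006 ]
pad 0.77 [105.  40. 275. 204.] [192.3 122.2] 18512 [ 0.284  -0.2902  0.006 ]
pad 0.74 [278. 373. 365. 416.] [322.3 398.3] 2581 [ 0.6884 -0.2636  0.006 ]
```

View pics/w3.png

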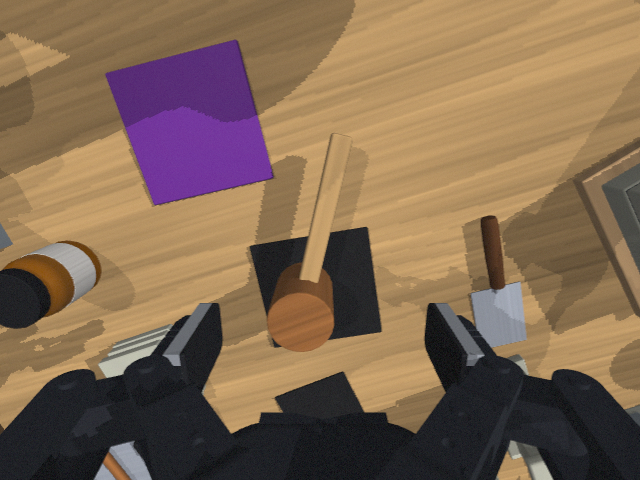

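The wrist view shows the mallet's head top centred at about (301,321) and the handle's top edge from (341,135) to (311,280). The pad corners are (250,246), (369,227), (381,331) and (275,347).

Run:
```python
from h import *
c=imaging.calibration('wrist')
h=pt(c,[301,321],.096);a=pt(c,[341,135],.063);b=pt(c,[311,281],.063)
print(h,a,b)
for p in (h,b): d=(a-p)[:2];print(np.degrees(np.arctan2(d[1],d[0])),np.hypot(*d))
d=(a-b)[:2];d/=np.hypot(*d);print("head from end",a[:2]-195e-3*d,"grip",a[:2]-.130*d, "grip from h",h[:2]+.065*d)
P=np.array([pt(c,q,.006) for q in ([250,246],[369,227],[381,331],[275,347])]);print(P.round(3));print(P.mean(0),(P[0]+P[2])/2,(P[1]+P[3])/2)
```

```text
[ 0.51162573 -0.22517195  0.096     ] [ 0.34549383 -0.13203034  0.063     ] [ 0.48505332 -0.206886    0.063     ]
150.72289217017274 0.1904604099870749
151.79218171571316 0.15836736310466928
head from end [ 0.51733542 -0.22420119] grip [ 0.46005489 -0.19347757] grip from h [ 0.45434519 -0.19444834]
[[ 0.441 -0.275  0.006]
 [ 0.461 -0.127  0.006]
 [ 0.607 -0.148  0.006]
 [ 0.588 -0.293  0.006]]
[ 0.52434724 -0.21062764  0.006     ] [ 0.52400927 -0.21137221  0.006     ] [ 0.5246852  -0.20988307  0.006     ]
```

Emit:
apply_moves([
  {"dx":0.08,"dy":-0.03,"dz":0.0,"ax":0,"ay":0,"az":-0.1,"claw":0},
  {"dx":0.08,"dy":-0.033,"dz":-0.1,"ax":0,"ay":0,"az":-0.1,"claw":0},
  {"dx":0,"dy":0,"dz":-0.15,"ax":0,"ay":0,"az":0,"claw":0},
  {"dx":0,"dy":0,"dz":-0.15,"ax":0,"ay":0,"az":0,"claw":0},
  {"dx":0,"dy":0,"dz":0,"ax":0,"ay":0,"az":0,"claw":0},
])

```text
time: 3.65
tool_pos: [0.4534, -0.1859, 0.2256]
ee_rot: [[0.876, -0.011, 0.482], [-0.482, 0.008, 0.876], [-0.014, -1.0, 0.002]]
contact_force: [-0.5, 1.1, -0.4]
gripper_width: 0.997
```

```bash
python3 look.py w4.png; python3 -c "
from h import *
c=imaging.calibration('wrist');print(proj(c,[[.456,-.194,.051],[.513,-.225,.096]]))"
```

```text
3.65 [ 0.4534 -0.1859  0.2256] [-0.637  0.021  1.905  0.     1.229 -1.705] 0.9966257208408978
[[314.88208739 244.6543839 ]
 [314.66846597 356.64960777]]
```

View pics/w4.png

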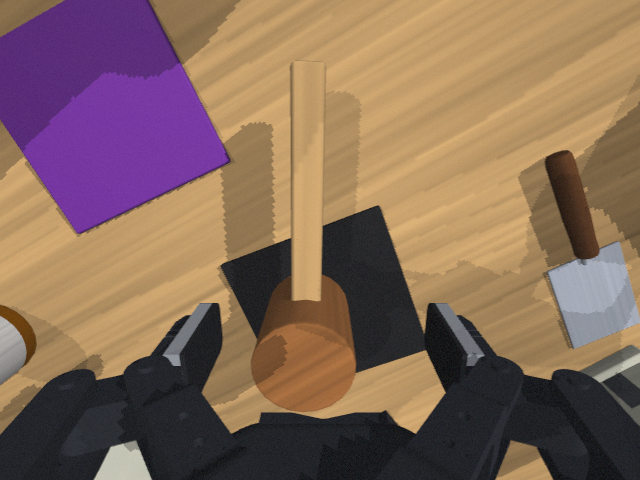

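The handle's top edge runs from (308,62) to (307,298) and the head's top is centred at (303,361). The handle is well aligned with the tool.

Run:
```python
from h import *
st=telemetry.state();c=imaging.calibration('wrist')
h=pt(c,[303,361],.096);a=pt(c,[308,62],.063);b=pt(c,[307,298],.063);d=(a-b)[:2];d/=np.hypot(*d)
R=st["ee_rot"]
print(st["tool_pos"],R.round(4),h,a,b,np.degrees(np.arctan2(d[1],d[0])),np.degrees(np.arctan2(R[1,2],R[0,2])))
print("grip",a[:2]-.130*d,b[:2]+.029*d,h[:2]+.065*d)
```

```text
[ 0.45506496 -0.18750583  0.22956698] [[ 0.8761 -0.0056  0.4821]
 [-0.4821  0.0044  0.8761]
 [-0.007  -1.      0.0012]] [ 0.51217612 -0.23360015  0.096     ] [ 0.34862296 -0.13842882  0.063     ] [ 0.48620662 -0.21732292  0.063     ] 150.16890516769485 61.176899431254185
grip [ 0.46139739 -0.20309665] [ 0.46104925 -0.20289702] [ 0.4557889  -0.20126623]
```

Emit:
apply_moves([
  {"dx":0.01,"dy":-0.02,"dz":-0.1,"ax":0,"ay":0,"az":-0.015,"claw":0},
  {"dx":0,"dy":0,"dz":-0.1,"ax":0,"ay":0,"az":0,"claw":0},
  {"dx":0,"dy":0,"dz":-0.1,"ax":0,"ay":0,"az":0,"claw":0},
  {"dx":0,"dy":0,"dz":-0.05,"ax":0,"ay":0,"az":0,"claw":0},
  {"dx":0,"dy":0,"dz":0,"ax":0,"ay":0,"az":0,"claw":0},
])

```text
time: 4.2
tool_pos: [0.4598, -0.1959, 0.1278]
ee_rot: [[0.868, 0.0, 0.497], [-0.497, 0.0, 0.868], [0.0, -1.0, 0.0]]
contact_force: [-0.6, 0.0, -0.1]
gripper_width: 1.002
```

```bash
python3 look.py w5.png
```

```text
4.2 [ 0.4598 -0.1959  0.1278] [-0.645  0.185  1.946  0.     1.01  -1.695] 1.0019846985454872
```

View pics/w5.png

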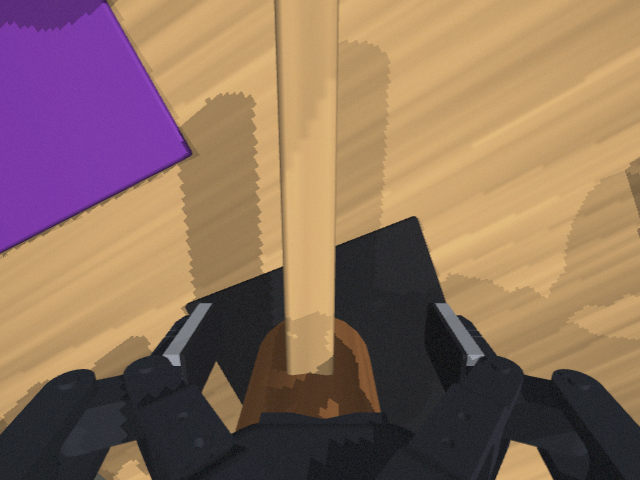

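The handle is centred at u=308 and the finger gap at about 324, so I'll shift 5 mm toward -y, go down and close.

Emit:
apply_moves([
  {"dx":-0.008,"dy":-0.015,"dz":-0.04,"ax":0,"ay":0,"az":0,"claw":0},
  {"dx":0,"dy":0,"dz":-0.026,"ax":0,"ay":0,"az":0,"claw":0},
  {"dx":0,"dy":0,"dz":0,"ax":0,"ay":0,"az":0,"claw":0},
  {"dx":0,"dy":0,"dz":0,"ax":0,"ay":0,"az":0,"claw":255},
  {"dx":0,"dy":0,"dz":0,"ax":0,"ay":0,"az":0,"claw":255},
], force=110)

```text
time: 4.75
tool_pos: [0.457, -0.2012, 0.1075]
ee_rot: [[0.867, 0.0, 0.499], [-0.499, -0.0, 0.867], [0.001, -1.0, -0.0]]
contact_force: [0.4, 0.7, -0.3]
gripper_width: 0.691
```

Emit:
apply_moves([
  {"dx":0,"dy":0,"dz":0,"ax":0,"ay":0,"az":0,"claw":255},
  {"dx":0,"dy":0,"dz":0,"ax":0,"ay":0,"az":0,"claw":255},
  {"dx":0,"dy":0,"dz":0,"ax":0,"ay":0,"az":0,"claw":255},
  {"dx":0,"dy":0,"dz":0,"ax":0,"ay":0,"az":0,"claw":255},
  {"dx":0,"dy":0,"dz":0,"ax":0,"ay":0,"az":0,"claw":255},
])

```text
time: 5.25
tool_pos: [0.4569, -0.2012, 0.1076]
ee_rot: [[0.867, 0.0, 0.498], [-0.498, -0.0, 0.867], [0.0, -1.0, -0.0]]
contact_force: [-1.8, 0.9, 5.7]
gripper_width: 0.239
```

Gripped: the opening is about 20 mm on the 22 mm handle. Lifting.

Emit:
apply_moves([
  {"dx":0,"dy":0,"dz":0.03,"ax":0,"ay":0,"az":0,"claw":255},
  {"dx":0,"dy":0,"dz":0.1,"ax":0,"ay":0,"az":0,"claw":255},
  {"dx":0,"dy":0,"dz":0.15,"ax":0,"ay":0,"az":0,"claw":255},
  {"dx":0,"dy":0,"dz":0.15,"ax":0,"ay":0,"az":0,"claw":255},
  {"dx":0,"dy":0,"dz":0.17,"ax":0,"ay":0,"az":0,"claw":255},
])

```text
time: 5.75
tool_pos: [0.4557, -0.2002, 0.2866]
ee_rot: [[0.867, -0.002, 0.499], [-0.499, 0.002, 0.867], [-0.003, -1.0, 0.001]]
contact_force: [1.6, -0.7, -3.3]
gripper_width: 0.233
```

```bash
python3 look.py w6.png
python3 - <<'E'
from h import *
snap("scene","s2.png")
im=np.hstack([cv2.imread("pics/w6.png"),cv2.imread("pics/s2.png")]);cv2.imwrite("pics/c6.png",cv2.resize(im,(800,300),interpolation=cv2.INTER_AREA))
E
```

```text
5.75 [ 0.4557 -0.2002  0.2866] [-0.657 -0.028  1.828  0.     1.345 -1.706] 0.23332273700941367
```

View pics/c6.png

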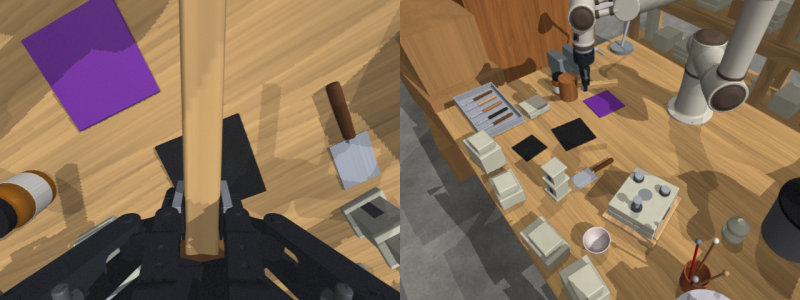

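The wrist view shows the handle level between the pads, and the scene view shows the mallet held clear of the pad. I'll carry it over the proud pin.

Emit:
apply_moves([
  {"dx":0.01,"dy":0.05,"dz":0,"ax":0,"ay":0,"az":0,"claw":255},
  {"dx":0.0225,"dy":0.12,"dz":0,"ax":0,"ay":0,"az":0,"claw":255},
  {"dx":0.0305,"dy":0.163,"dz":0,"ax":0,"ay":0,"az":0,"claw":255},
  {"dx":0.0305,"dy":0.163,"dz":0,"ax":0,"ay":0,"az":0,"claw":255},
  {"dx":0.0305,"dy":0.163,"dz":0,"ax":0,"ay":0,"az":0,"claw":255},
])

```text
time: 6.35
tool_pos: [0.4924, -0.0003, 0.2832]
ee_rot: [[0.867, -0.005, 0.499], [-0.499, 0.002, 0.867], [-0.005, -1.0, -0.001]]
contact_force: [2.2, -0.1, -3.6]
gripper_width: 0.236
```

Emit:
apply_moves([
  {"dx":0.0305,"dy":0.163,"dz":0,"ax":0,"ay":0,"az":0,"claw":255},
  {"dx":0.0305,"dy":0.163,"dz":0,"ax":0,"ay":0,"az":0,"claw":255},
  {"dx":0.0305,"dy":0.163,"dz":0,"ax":0,"ay":0,"az":0,"claw":255},
  {"dx":0.0305,"dy":0.163,"dz":0,"ax":0,"ay":0,"az":0,"claw":255},
  {"dx":0.0305,"dy":0.163,"dz":0,"ax":0,"ay":0,"az":0,"claw":255},
])

```text
time: 6.85
tool_pos: [0.5377, 0.2439, 0.2828]
ee_rot: [[0.867, -0.006, 0.498], [-0.498, -0.001, 0.867], [-0.005, -1.0, -0.004]]
contact_force: [1.2, -1.3, -2.8]
gripper_width: 0.243
```

Emit:
apply_moves([
  {"dx":0.0225,"dy":0.12,"dz":0,"ax":0,"ay":0,"az":0,"claw":255},
  {"dx":0.0075,"dy":0.036,"dz":0,"ax":0,"ay":0,"az":0,"claw":255},
  {"dx":0,"dy":0,"dz":0,"ax":0,"ay":0,"az":0,"claw":255},
  {"dx":0,"dy":0,"dz":0,"ax":0,"ay":0,"az":0,"claw":255},
  {"dx":0,"dy":0,"dz":0,"ax":0,"ay":0,"az":0,"claw":255},
])

```text
time: 7.35
tool_pos: [0.5484, 0.2865, 0.2853]
ee_rot: [[0.866, -0.002, 0.5], [-0.5, -0.001, 0.866], [-0.001, -1.0, -0.002]]
contact_force: [0.5, -0.4, -3.2]
gripper_width: 0.239
```

Run:
```python
from h import *
st=telemetry.state();print(st["time"],st["tool_pos"],st["contact_force"],st["torque"],st["ee_rot"][:,0])
snap("scene","s3.png"); s=imaging.calibration("scene");c=imaging.calibration("top");snap("top","t3.png")
for n in("mallet","proud_pin_top"):
    for cam in("top","scene"):
        for d in imaging.silhouettes(cam,n):print(cam,n,d["confidence"],np.round(d["extent"]),np.round(cen(d["pixels"])))
tp=st["tool_pos"];h=tp+np.array([.055,-.032,0])
print("scene: face centre,pin,top of head",proj(s,[[h[0],h[1],tp[2]-.1016],[.604,.256,.137],[h[0],h[1],tp[2]-.0116]]).round())
print("top: head top",proj(c,[[h[0],h[1],tp[2]-.0116]]))
a=cv2.resize(cv2.imread("pics/s3.png")[220:420,280:480],(400,400));b=cv2.resize(cv2.imread("pics/t3.png")[160:320,160:320],(400,400));cv2.imwrite("pics/c7.png",np.hstack([a,b]))
```

```text
7.35 [0.54838455 0.28653506 0.28534268] [ 0.48375031 -0.43659685 -3.2242024 ] [0.07429625 0.11845974 0.01715313] [ 0.86603627 -0.49998033 -0.00091783]
top mallet 0.64 [446. 227. 481. 263.] [463. 245.]
top mallet 0.6 [194. 207. 243. 268.] [222. 232.]
top mallet 0.26 [225. 175. 253. 200.] [239. 185.]
scene mallet 0.78 [363. 260. 488. 322.] [405. 288.]
scene proud_pin_top 0.5 [373. 319. 386. 333.] [379. 325.]
scene: face centre,pin,top of head [[383. 305.]
 [381. 318.]
 [387. 276.]]
top: head top [[222.05178097 218.21792577]]
```

View pics/c7.png

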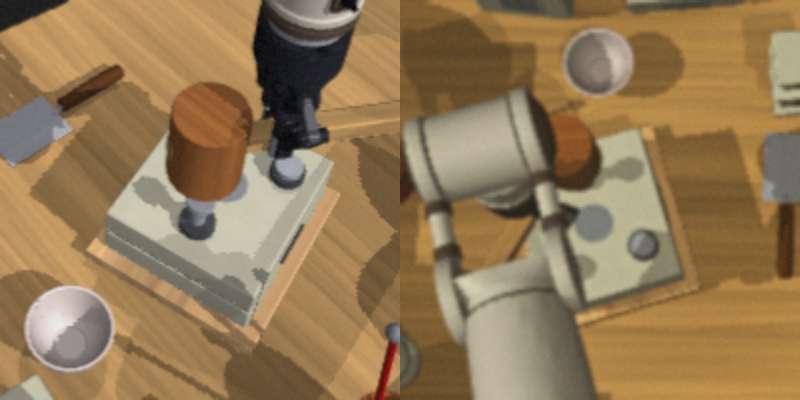

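The scene crop shows the mallet head directly above the pin, with the head top at (386,277) against a predicted (387,276). The top view agrees. Striking now.

Emit:
apply_moves([
  {"dx":0,"dy":0,"dz":-0.08,"ax":0,"ay":0,"az":0,"claw":255},
  {"dx":0,"dy":0,"dz":-0.1,"ax":0,"ay":0,"az":0,"claw":255},
  {"dx":0,"dy":0,"dz":-0.07,"ax":0,"ay":0,"az":0,"claw":255},
  {"dx":0,"dy":0,"dz":0,"ax":0,"ay":0,"az":0,"claw":255},
  {"dx":0,"dy":0,"dz":0,"ax":0,"ay":0,"az":0,"claw":255},
])

```text
time: 8.15
tool_pos: [0.5489, 0.2878, 0.2117]
ee_rot: [[0.867, 0.0, 0.499], [-0.499, -0.0, 0.867], [0.0, -1.0, -0.0]]
contact_force: [-0.0, 0.1, -2.4]
gripper_width: 0.236
```

Emit:
apply_moves([
  {"dx":0,"dy":0,"dz":0.08,"ax":0,"ay":0,"az":0,"claw":255},
  {"dx":0,"dy":0,"dz":0.1,"ax":0,"ay":0,"az":0,"claw":255},
  {"dx":0,"dy":0,"dz":0.1,"ax":0,"ay":0,"az":0,"claw":255},
  {"dx":0,"dy":0,"dz":0,"ax":0,"ay":0,"az":0,"claw":255},
  {"dx":0,"dy":0,"dz":0,"ax":0,"ay":0,"az":0,"claw":255},
])

```text
time: 8.65
tool_pos: [0.5491, 0.288, 0.2963]
ee_rot: [[0.867, 0.002, 0.499], [-0.499, 0.001, 0.867], [0.002, -1.0, 0.002]]
contact_force: [0.1, 0.4, -3.5]
gripper_width: 0.237
```

Run:
```python
from h import *
print(telemetry.state()["tool_pos"])
snap("scene","s4.png");s=imaging.calibration("scene")
print("pin home/up",proj(s,[[.604,.256,.107],[.604,.256,.137]]).round())
cv2.imwrite("pics/c8.png",cv2.resize(cv2.imread("pics/s4.png")[220:420,280:480],(600,600)))
```

```text
[0.54910043 0.28797736 0.2963265 ]
pin home/up [[379. 326.]
 [381. 318.]]
```

View pics/c8.png

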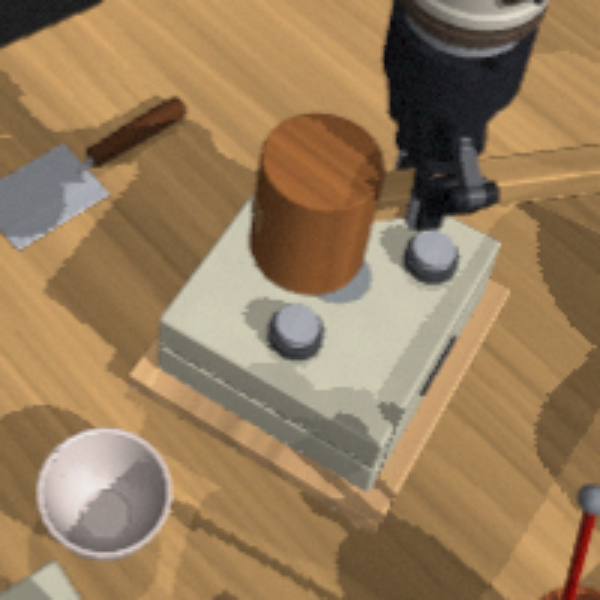

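The pin now shows at crop (298,328), about scene (379,329), seated like its neighbour. I'll carry the mallet back to the middle of the pad.

Emit:
apply_moves([
  {"dx":-0.009,"dy":-0.05,"dz":0,"ax":0,"ay":0,"az":0,"claw":255},
  {"dx":-0.021,"dy":-0.12,"dz":0,"ax":0,"ay":0,"az":0,"claw":255},
  {"dx":-0.028,"dy":-0.16,"dz":0,"ax":0,"ay":0,"az":0,"claw":255},
  {"dx":-0.028,"dy":-0.16,"dz":0,"ax":0,"ay":0,"az":0,"claw":255},
  {"dx":-0.028,"dy":-0.16,"dz":0,"ax":0,"ay":0,"az":0,"claw":255},
])

```text
time: 9.2
tool_pos: [0.5128, 0.0907, 0.2933]
ee_rot: [[0.867, -0.003, 0.498], [-0.498, -0.0, 0.867], [-0.003, -1.0, -0.002]]
contact_force: [1.7, -0.6, -2.4]
gripper_width: 0.238
```

Emit:
apply_moves([
  {"dx":-0.028,"dy":-0.16,"dz":0,"ax":0,"ay":0,"az":0,"claw":255},
  {"dx":-0.028,"dy":-0.16,"dz":0,"ax":0,"ay":0,"az":0,"claw":255},
  {"dx":-0.028,"dy":-0.16,"dz":0,"ax":0,"ay":0,"az":0,"claw":255},
  {"dx":-0.028,"dy":-0.16,"dz":0,"ax":0,"ay":0,"az":0,"claw":255},
  {"dx":-0.028,"dy":-0.16,"dz":0,"ax":0,"ay":0,"az":0,"claw":255},
])

```text
time: 9.7
tool_pos: [0.4705, -0.1489, 0.2935]
ee_rot: [[0.867, -0.003, 0.499], [-0.499, 0.001, 0.867], [-0.003, -1.0, -0.0]]
contact_force: [0.6, 0.4, -2.7]
gripper_width: 0.236
```

Emit:
apply_moves([
  {"dx":-0.016,"dy":-0.09,"dz":0,"ax":0,"ay":0,"az":0,"claw":255},
  {"dx":-0.004,"dy":-0.023,"dz":-0.1,"ax":0,"ay":0,"az":0,"claw":255},
  {"dx":0,"dy":0,"dz":-0.15,"ax":0,"ay":0,"az":0,"claw":255},
  {"dx":0,"dy":0,"dz":-0.15,"ax":0,"ay":0,"az":0,"claw":255},
  {"dx":0,"dy":0,"dz":-0.1,"ax":0,"ay":0,"az":0,"claw":255},
])

```text
time: 10.2
tool_pos: [0.4632, -0.1798, 0.1404]
ee_rot: [[0.866, -0.006, 0.499], [-0.499, 0.004, 0.867], [-0.007, -1.0, 0.0]]
contact_force: [-0.2, 0.0, -4.4]
gripper_width: 0.239
```

Emit:
apply_moves([
  {"dx":0,"dy":0,"dz":0,"ax":0,"ay":0,"az":0,"claw":255},
  {"dx":0,"dy":0,"dz":0,"ax":0,"ay":0,"az":0,"claw":255},
  {"dx":0,"dy":0,"dz":0,"ax":0,"ay":0,"az":0,"claw":255},
  {"dx":0,"dy":0,"dz":0,"ax":0,"ay":0,"az":0,"claw":255},
  {"dx":0,"dy":0,"dz":0,"ax":0,"ay":0,"az":0,"claw":255},
])

```text
time: 10.7
tool_pos: [0.4674, -0.1815, 0.1467]
ee_rot: [[0.867, 0.002, 0.498], [-0.498, -0.002, 0.867], [0.003, -1.0, -0.0]]
contact_force: [0.3, 0.0, -3.3]
gripper_width: 0.236
```

Run:
```python
from h import *
snap("scene","s5.png");snap("wrist","w9.png")
a=cv2.resize(cv2.imread("pics/s5.png")[130:270,190:390],(570,400));b=cv2.resize(cv2.imread("pics/w9.png"),(533,400))[:,150:380];cv2.imwrite("pics/c9.png",np.hstack([a,b]))
```

```text
(no output)
```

View pics/c9.png

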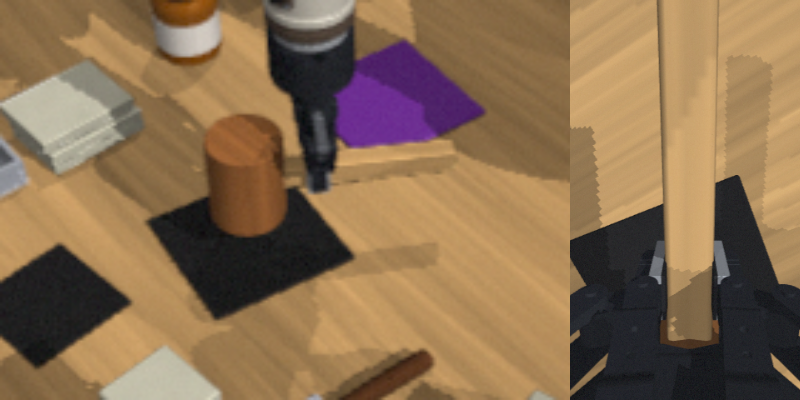

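The mallet hangs about 40 mm above the pad, level and near its centre. Lowering it gently.

Emit:
apply_moves([
  {"dx":0,"dy":0,"dz":-0.04,"ax":0,"ay":0,"az":0,"claw":255},
  {"dx":0,"dy":0,"dz":-0.04,"ax":0,"ay":0,"az":0,"claw":255},
  {"dx":0,"dy":0,"dz":-0.025,"ax":0,"ay":0,"az":0,"claw":255},
  {"dx":0,"dy":0,"dz":-0.013,"ax":0,"ay":0,"az":0,"claw":255},
  {"dx":0,"dy":0,"dz":-0.003,"ax":0,"ay":0,"az":0,"claw":255},
])

```text
time: 11.3
tool_pos: [0.466, -0.1807, 0.1078]
ee_rot: [[0.867, -0.002, 0.499], [-0.499, 0.001, 0.867], [-0.002, -1.0, 0.0]]
contact_force: [0.0, -0.4, -2.5]
gripper_width: 0.238
```

Emit:
apply_moves([
  {"dx":0,"dy":0,"dz":-0.003,"ax":0,"ay":0,"az":0,"claw":255},
  {"dx":0,"dy":0,"dz":-0.003,"ax":0,"ay":0,"az":0,"claw":255},
  {"dx":0,"dy":0,"dz":0,"ax":0,"ay":0,"az":0,"claw":255},
  {"dx":0,"dy":0,"dz":0,"ax":0,"ay":0,"az":0,"claw":255},
  {"dx":0,"dy":0,"dz":0,"ax":0,"ay":0,"az":0,"claw":255},
])

```text
time: 11.8
tool_pos: [0.4666, -0.181, 0.1072]
ee_rot: [[0.867, 0.0, 0.499], [-0.499, -0.0, 0.867], [0.0, -1.0, -0.0]]
contact_force: [0.7, 0.0, -3.8]
gripper_width: 0.24
```

Emit:
apply_moves([
  {"dx":0,"dy":0,"dz":-0.002,"ax":0,"ay":0,"az":0,"claw":255},
  {"dx":0,"dy":0,"dz":0,"ax":0,"ay":0,"az":0,"claw":255},
  {"dx":0,"dy":0,"dz":-0.002,"ax":0,"ay":0,"az":0,"claw":255},
  {"dx":0,"dy":0,"dz":0,"ax":0,"ay":0,"az":0,"claw":255},
  {"dx":0,"dy":0,"dz":0,"ax":0,"ay":0,"az":0,"claw":255},
])

```text
time: 12.3
tool_pos: [0.4667, -0.181, 0.1068]
ee_rot: [[0.867, -0.0, 0.498], [-0.498, -0.0, 0.867], [-0.0, -1.0, -0.0]]
contact_force: [-5.3, 3.3, 8.6]
gripper_width: 0.235
```

Emit:
apply_moves([
  {"dx":0,"dy":0,"dz":-0.002,"ax":0,"ay":0,"az":0,"claw":255},
  {"dx":0,"dy":0,"dz":0,"ax":0,"ay":0,"az":0,"claw":255},
  {"dx":0,"dy":0,"dz":0,"ax":0,"ay":0,"az":0,"claw":255},
  {"dx":0,"dy":0,"dz":0,"ax":0,"ay":0,"az":0,"claw":255},
  {"dx":0,"dy":0,"dz":0,"ax":0,"ay":0,"az":0,"claw":255},
])

```text
time: 12.8
tool_pos: [0.4667, -0.181, 0.1068]
ee_rot: [[0.867, -0.001, 0.498], [-0.498, 0.0, 0.867], [-0.001, -1.0, -0.0]]
contact_force: [-7.9, 5.4, 14.2]
gripper_width: 0.237
```

It's in contact with the pad. I'll ease off slightly, open, and go straight up.

Emit:
apply_moves([
  {"dx":0,"dy":0,"dz":0.003,"ax":0,"ay":0,"az":0,"claw":255},
  {"dx":0,"dy":0,"dz":0,"ax":0,"ay":0,"az":0,"claw":255},
  {"dx":0,"dy":0,"dz":0,"ax":0,"ay":0,"az":0,"claw":140},
  {"dx":0,"dy":0,"dz":0,"ax":0,"ay":0,"az":0,"claw":60},
  {"dx":0,"dy":0,"dz":0,"ax":0,"ay":0,"az":0,"claw":0},
])

```text
time: 13.3
tool_pos: [0.4668, -0.1812, 0.1061]
ee_rot: [[0.867, 0.001, 0.499], [-0.499, -0.0, 0.867], [0.001, -1.0, -0.0]]
contact_force: [0.2, -0.1, -1.0]
gripper_width: 0.738
```

Emit:
apply_moves([
  {"dx":0,"dy":0,"dz":0,"ax":0,"ay":0,"az":0,"claw":0},
  {"dx":0,"dy":0,"dz":0,"ax":0,"ay":0,"az":0,"claw":0},
  {"dx":0,"dy":0,"dz":0,"ax":0,"ay":0,"az":0,"claw":0},
  {"dx":0,"dy":0,"dz":0,"ax":0,"ay":0,"az":0,"claw":0},
  {"dx":0,"dy":0,"dz":0,"ax":0,"ay":0,"az":0,"claw":0},
])

```text
time: 13.8
tool_pos: [0.4665, -0.1809, 0.1061]
ee_rot: [[0.867, 0.0, 0.499], [-0.499, -0.0, 0.867], [0.0, -1.0, 0.0]]
contact_force: [-0.4, 0.7, -0.3]
gripper_width: 1.003
```

Emit:
apply_moves([
  {"dx":0,"dy":0,"dz":0.03,"ax":0,"ay":0,"az":0,"claw":0},
  {"dx":0,"dy":0,"dz":0.1,"ax":0,"ay":0,"az":0,"claw":0},
  {"dx":0,"dy":0,"dz":0.15,"ax":0,"ay":0,"az":0,"claw":0},
  {"dx":0,"dy":0,"dz":0.15,"ax":0,"ay":0,"az":0,"claw":0},
  {"dx":-0.1,"dy":0,"dz":0.1,"ax":0,"ay":0,"az":0,"claw":0},
])

```text
time: 14.3
tool_pos: [0.4386, -0.1819, 0.27]
ee_rot: [[0.868, 0.006, 0.497], [-0.497, -0.004, 0.868], [0.007, -1.0, -0.0]]
contact_force: [-0.7, -0.5, 1.1]
gripper_width: 1.004
```

Emit:
apply_moves([
  {"dx":-0.1,"dy":0,"dz":0.1,"ax":0,"ay":0,"az":0,"claw":0},
  {"dx":0,"dy":0,"dz":0,"ax":0,"ay":0,"az":0,"claw":0},
  {"dx":0,"dy":0,"dz":0,"ax":0,"ay":0,"az":0,"claw":0},
  {"dx":0,"dy":0,"dz":0,"ax":0,"ay":0,"az":0,"claw":0},
  {"dx":0,"dy":0,"dz":0,"ax":0,"ay":0,"az":0,"claw":0},
])

```text
time: 14.8
tool_pos: [0.4065, -0.1805, 0.2936]
ee_rot: [[0.867, -0.002, 0.498], [-0.498, 0.002, 0.867], [-0.003, -1.0, 0.001]]
contact_force: [-0.3, -0.6, -1.2]
gripper_width: 1.0
```

Run:
```python
from h import *
snap("scene","s6.png");s=imaging.calibration("scene")
print("pad centre top, head axis if centred (top,bottom)",proj(s,[[.524,-.211,.006],[.524,-.211,.096]]).round())
print("home heads",proj(s,[[.604,.256,.107],[.489,.272,.107],[.518,.18,.107]]).round())
a=cv2.imread("pics/s6.png")[120:420,200:500];cv2.imwrite("pics/c10.png",cv2.resize(a,(600,600)))
print(telemetry.state()["contact_force"])
```

```text
pad centre top, head axis if centred (top,bottom) [[279. 214.]
 [277. 190.]]
home heads [[379. 326.]
 [425. 301.]
 [384. 281.]]
[-0.53597752 -0.11313482 -0.35162829]
```

View pics/c10.png

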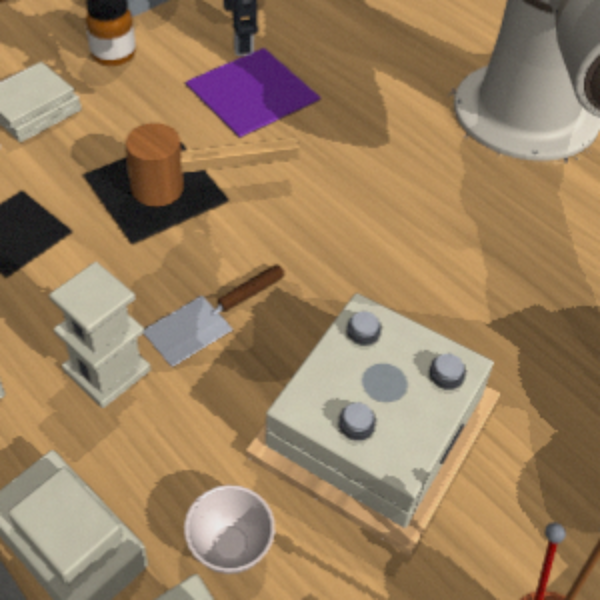

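The final view shows all three pins equally low, at crop (365,325), (448,368) and (357,419). The mallet stands upright with its head top at (153,139), which is scene (277,190), exactly where a centred head should appear. The arm is clear.

```bash
python3 -c "
from rig import job
print(job.hand_in())"
```

```text
the job is handed in; nothing more can be done
None
```

I picked up the mallet by its handle, knocked the proud pin down in one quick stroke of about 0.3 m/s, and stood the mallet back on the larger black pad. I then let go, moved the arm clear and handed the job in about 15 s into the 45 s allowed.

- **Pins:** in the last picture all three pins look equally low, and the struck one sits where a home pin should appear. I judged this from the image only, because the pin joint values and contact forces can't be read.
- **Mallet:** its head appears within about a pixel of where a head centred on the pad should be. It stands upright, and the gripper is fully open and clear.
- **Set-down:** the mallet pressed on the pad with about 14 N when it touched down, so I eased off slightly before opening the gripper.
- **Bystanders:** those in the final picture look undisturbed.
- **Errors:** my first two move calls were refused for missing fields and nothing moved. No other checks failed or disagreed.

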